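# Kit the bolt inspection tray to its drawn layout

### The job

Kit the tray to match the layout drawn on its two cards: lay the length gauge flat, posts up, inside the drawn rectangle, lined up with it, and stand the bolt that has washers on it (not a plain one) upright on its head inside the drawn circle. Let go of both pieces.

Things in the scene. Friction and masses are not known exactly. Their poses are not given: they have to be found in the camera images.
- gauge: length gauge: light grey metal block 28 mm (its x) by 50 mm (its y), 10 mm high, with a post across each y end (8 mm thick, full width, top at 22 mm): a U seen from the side. The two sides 28 mm apart are flat over the whole length. Half a turn about z makes no difference. Origin: centre of its underside. About 0.12 kg. Starts lying flat on the table, posts up
- washer_bolt: zinc hex bolt with washers threaded on, standing on its head, 47 mm high: head 18 mm wide, washers 28 mm across with top at 11 mm, above them the bare round shank, 10 mm thick. Origin: centre of its underside, under the shank; z up. About 0.045 kg. Starts upright on the table. Other standing bolts have no washers. No loose object is within 75 mm of it or the gauge, centre to centre
- rectangle (a point): centre of the black rectangle, 66 mm along its x by 44 mm along its y (8 mm more on every side than the gauge, whose long y side thus goes along this x), drawn on a white card 100 mm square lying in the tray. The point is on the card's top, 5 mm above the table; z up. Card and tray are fixed
- circle (a point): centre of the black circle, 44 mm across, on the other white card in the tray (small hexagon inside). The point is on the card's top, 5 mm above the table, 108 mm from the rectangle's centre, to either side of it. Tray: flat, aluminium, 130 by 224 mm, rim 7 mm above the table. Open cartons and a basket, flaps up to 0.29 m high, begin at x = 0.54 (right), 0.58 (left and middle): keep clear
Mind the look-alikes: they are no part of the job. What is shaped like the part that bears rectangle but blue is not meant.

How it is judged:
By the outcome, as a careful person would: the job done as asked, in the order asked, and still so for the second after the job is handed in, with the robot touching nothing.
It also fails if it takes over 61 s, if anything falls off the work surface, if the arm or the gripper's body presses on something with over 40 N, if the wrist force passes 120 N, or if a joint passes its speed limit or range.

### The arm

A 6-joint arm with a two-finger parallel gripper is mounted at the origin on a cart in front of the work surface, level with it; the furniture and walls round the work are solid. World frame = base frame: x ahead of the robot, y to its left, z up, the work surface at z = 0. Lengths are in m, angles in rad, forces in N, time in s.
With the tool pointing down it reaches from about 0.325 to 0.85 m from the base axis. Payload 15.5 kg.
Tool frame: the origin (TCP) lies on the centre line of the jaws, within the pads' length; the fingertips stand 17 mm ahead of it and the grasp point (between the pads) lies 2 mm behind it; z points along the fingers, y is the line along which they close (so a half turn about z gives the same grasp; the last joint's range is limited). The gripper opens to 91 mm and grips with 3 to 60 N. Pads are 32 mm wide; open, the fingers measure 118 mm over their backs; the gripper's body (76 mm by 178 mm) begins 60 mm behind the grasp point.
Start: joints at [1.222, 0.494, 1.345, -0, 1.302, -0.096], TCP at [0.156, 0.605, 0.231] pointing down, gripper open.
Joint ranges: [-2.91, 2.91], [-0.82, 2.16], [0.22, 2.67], [-1.22, 4.37], [0.12, 2.79], [-3.08, 3.08]. Speed limits (rad/s): [1.89, 1.89, 2.57, 3.01, 3.01, 3.01].

### API

Orientations are given as a rotation vector (axis times angle).
In Python, from cell import sense, vision, ctrl, masks_of, spot_point gives the robot as it stands. The module is installed in compiled form; this text tells all that it offers.
- The arm moves only by the shell command python3 -m pendant FILE [OPENING], which reads ROWS from the file FILE. ROWS is one flat JSON list of numbers that holds 1 to 5 rows one after another, with no inner brackets; each row has 4 numbers: dx, dy, dz in shares of 1 m (1.0 is 1 m), then a turn about the tool's z in normalised numbers (1 is pi rad); each row is the pose to reach, as a shift and turn from the pose commanded when the command began, along the tool's axes at that moment; what a row does not reach only later rows make up. A row lasts 1/12 s, in which the tool goes at most 0.0417 m and 0.125 rad, less where a joint would pass 70% of its speed; a pose out of reach is approached as far as the arm can. OPENING is the finger opening in m, set as the command begins (- or left out keeps the last). The fingers move at their own pace and stop on an object; the grip force is fixed at half the most. Time passes only in rows, so rows that do not move let the fingers close. It prints the time, the measured TCP pose, the force, the opening and the grip force at its end. Shift and turn numbers lie between -1 and 1, and a call with a number outside is refused. Input that does not fit is refused with a message, and nothing moves.
- sense(): the state, without advancing time (a new reading comes with each control period).
- vision.capture(name): name is "side" or "top"; returns a dict with "color" (420x560x3 uint8, red, green, blue), "K" (3x3 intrinsics, pixels), "rvec" (rotation vector, rad) and "tvec" (3), from world to camera coordinates, as OpenCV has them. Camera axes: x right, y down, z forward; pixel columns grow to the right and rows downward; lengths in m; the calibration is good to about 2 mm. A picture is of the moment at which its call begins. There is no depth.
- ctrl.finish_job(): hands the job in; it is judged then, once.
Trained networks look in a picture, given as the dict that the camera call returned (one of the last four; its "shot" number tells which), for a name from the list of things; names that differ only in an ending like _2 or _b are one class to them, and where a whole thing is asked for, a point or a joint stands for the part that bears it (a point fixed in the world has none). Each returns a list of dicts, best first, with "p" (0 to 1); they miss things now and then, are a little off and sometimes report something else, mostly with a low value. They report only what shows in the picture. A call takes as long as a camera call. They do not tell look-alikes from the thing itself.
- masks_of(query, picture): "mask" (420x560 bool, what is visible of it) and "position" ([column, row] in pixels, amid what is visible of it).
- spot_point(query, picture): "position" ([column, row] in pixels: a listed point, or the origin of a listed thing).
The state is a dict: "t": time; "q": joint angles; "qd": joint speeds; "tau": joint torques, N m; "eef_pos": TCP position; "ee_rot": TCP orientation; "ft_force": force on the tool from outside, world axes, zero at the start; "moment": the same for the moment, N m; "opening": finger opening in m; "grip_force": force on a finger pad.
Only numpy, scipy, OpenCV 4.12 (cv2) and the standard library are available. Lean on these libraries where they do the work, as an engineer would, in place of code of your own. Each camera call takes 0.05 s, during which the arm holds its last target. There are 200 camera calls.

## Working session

There is one attempt and no reset: what is moved stays moved. The work goes in short steps, Python scripts to look and compute and a shell command to move; the robot and the scene stay as the last step left them, time stands still between calls to the robot, and variables do not carry over. Pictures are saved under pics/ and viewed, at most 10 in all, crops included, and the job is handed in when it is done.

```bash
mkdir -p pics; cat > h.py <<'E'
import numpy as np, cv2
from cell import sense, vision, ctrl, masks_of, spot_point
def ray(pic,uv,z):
    R=cv2.Rodrigues(np.array(pic["rvec"],float))[0];t=np.array(pic["tvec"],float).ravel()
    d=R.T@np.linalg.inv(pic["K"])@np.array([uv[0],uv[1],1.]);c=-R.T@t
    return c+d*(z-c[2])/d[2]
def proj(pic,p):
    return cv2.projectPoints(np.array(p,float).reshape(-1,3),np.array(pic["rvec"],float),np.array(pic["tvec"],float),np.array(pic["K"],float),None)[0].reshape(-1,2)
def save(pic,name,box=None,s=1):
    im=pic["color"][...,::-1]
    if box: im=im[box[1]:box[3],box[0]:box[2]]
    cv2.imwrite("pics/"+name,cv2.resize(im,None,fx=s,fy=s,interpolation=cv2.INTER_CUBIC))
E
python3 - <<'E'
from h import *
np.set_printoptions(precision=4,suppress=True)
Z=dict(gauge=0,washer_bolt=0,rectangle=.005,circle=.005)
for n in("top","side"):
    p=vision.capture(n);save(p,n+"0.png")
    for q in Z:
        for d in spot_point(q,p): print(n,q,round(d["p"],2),np.round(d["position"],1),ray(p,d["position"],Z[q]))
s=sense();print(s["t"],s["eef_pos"],s["ee_rot"],s["opening"])
E
```

```text
top gauge 0.53 [400.  222.4] [ 0.4089 -0.3601  0.    ]
top washer_bolt 0.44 [364.8 230.4] [ 0.3811 -0.2404  0.    ]
top rectangle 0.97 [282.5 211.4] [0.4435 0.0378 0.005 ]
top rectangle 0.71 [159.1 208. ] [0.4526 0.4542 0.005 ]
top circle 0.94 [313.4 210.1] [ 0.4485 -0.0665  0.005 ]
side gauge 0.71 [380.  319.1] [ 0.4044 -0.3522  0.    ]
side washer_bolt 0.59 [332.9 296.3] [ 0.3705 -0.2418  0.    ]
side rectangle 0.85 [209.1 161.8] [0.4548 0.4444 0.005 ]
side rectangle 0.84 [283.6 224.2] [0.4418 0.0357 0.005 ]
side circle 0.73 [308.6 242.3] [ 0.4456 -0.0633  0.005 ]
side circle 0.24 [334.3 294.7] [ 0.3726 -0.2437  0.005 ]
0.5 [0.1563 0.6051 0.2309] [-0.396  -3.1165  0.0002] 0.0912903141831999
```

View pics/top0.png

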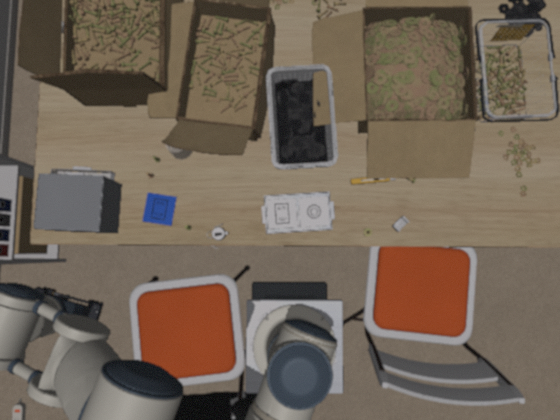

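View pics/side0.png

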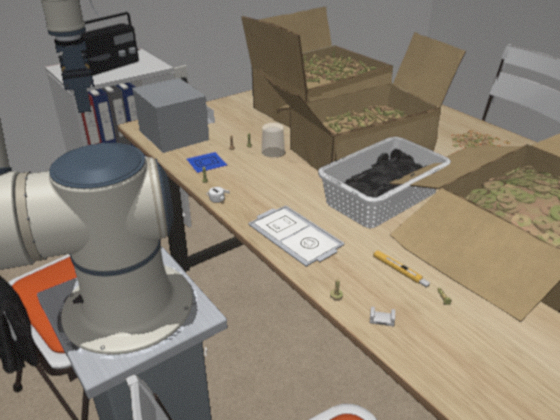

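The top view shows the white tray at (298,212), a blue look-alike card at (159,209), the gauge at (401,223), and standing bolts at (367,231), (189,227), (157,158) and (151,175). In the side view the bolts are at (337,290), (204,175), (232,142) and (249,140), one lies at (445,296), and the gauge is at (382,317). The bolt at side (337,290) seems to have washers. I'll check it in a crop.

```bash
python3 - <<'E'
from h import *
np.set_printoptions(precision=4,suppress=True)
p=vision.capture("side");t=vision.capture("top")
a=p["color"][265:335,300:400];b=p["color"][125:195,180:280];c=t["color"][190:260,340:440];d=t["color"][180:250,250:350]
im=np.vstack([np.hstack([a,b]),np.hstack([c,d])])[...,::-1]
cv2.imwrite("pics/crop.png",cv2.resize(im,None,fx=4,fy=4,interpolation=cv2.INTER_CUBIC))
for pic,n,h in((t,"top",.011),(p,"side",.01)):
  for q in("gauge","washer_bolt","rectangle"):
    for m in masks_of(q,pic)[:2]:
      k=m["mask"].astype(np.uint8);c=max(cv2.findContours(k,0,2)[0],key=cv2.contourArea).reshape(-1,2)
      w=np.array([ray(pic,u,h)[:2] for u in c],np.float32)
      print(n,q,round(m["p"],2),m["position"],k.sum(),cv2.minAreaRect(w*1000))
E
```

```text
top gauge 0.7 [284.2, 213.5] 890 ((439.04901123046875, 39.49577331542969), (105.06489562988281, 99.42526245117188), 3.8067691326141357)
top gauge 0.68 [400.5, 221.5] 147 ((406.95355224609375, -359.4554138183594), (30.51426124572754, 53.07745361328125), 44.52986145019531)
top washer_bolt 0.49 [365.1, 232.0] 54 ((376.9085693359375, -247.2289276123047), (23.45840072631836, 23.679664611816406), 0.31794437766075134)
top rectangle 0.89 [157.9, 205.4] 814 ((450.9869384765625, 451.7417297363281), (98.14828491210938, 97.0786361694336), 82.19873046875)
top rectangle 0.78 [281.2, 209.4] 882 ((440.5931091308594, 39.792015075683594), (102.7702407836914, 99.80609130859375), 3.9027342796325684)
side gauge 0.72 [380.5, 319.1] 343 ((406.1824645996094, -355.1687927246094), (48.36587905883789, 49.89361572265625), 45.345863342285156)
side washer_bolt 0.57 [336.3, 289.6] 151 ((385.01885986328125, -236.29254150390625), (59.07354736328125, 23.99433708190918), 49.198970794677734)
side rectangle 0.97 [209.4, 160.3] 488 ((444.721435546875, 443.4591979980469), (102.34603118896484, 99.16609191894531), 81.10054779052734)
side rectangle 0.95 [283.1, 226.5] 893 ((434.0346984863281, 36.72005081176758), (102.46812438964844, 103.34111785888672), 3.604888916015625)
```

View pics/crop.png

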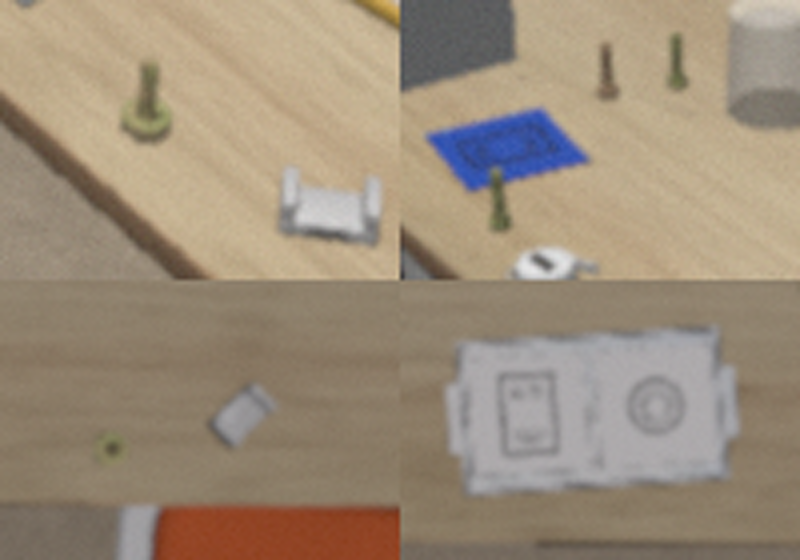

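The crop confirms it: only the bolt at side (337,290) / top (367,231) has a washer disc, and the three on the left are plain. The gauge at (401,223) lies posts up, and its tilt shows in the top view. The rectangle's long side runs along world x. Next I'll refine the poses with model fits.

```bash
cat > fit.py <<'E'
from h import *
from scipy.optimize import minimize
def T(P,x,y,a):
    c,s=np.cos(a),np.sin(a);P=np.asarray(P,float);return np.c_[x+c*P[:,0]-s*P[:,1],y+s*P[:,0]+c*P[:,1],P[:,2]]
def box(x0,x1,y0,y1,z0,z1): return np.array([[x,y,z] for x in(x0,x1) for y in(y0,y1) for z in(z0,z1)])
G=[box(-.014,.014,-.025,.025,0,.01),box(-.014,.014,-.025,-.017,0,.022),box(-.014,.014,.017,.025,0,.022)]
th=np.linspace(0,2*np.pi,24,endpoint=False)
cyl=lambda r,z0,z1:np.vstack([np.c_[r*np.cos(th),r*np.sin(th),0*th+z] for z in(z0,z1)])
B=[cyl(.009,0,.006),cyl(.014,.006,.011),cyl(.005,0,.047)]
S=8
def sil(pic,parts,v,shape=(420,560),z=0):
    m=np.zeros((shape[0]*2,shape[1]*2),np.uint8)
    for P in parts:
        h=cv2.convexHull(((proj(pic,T(P,*v)+[0,0,z])*2+.5)*256).astype(np.int32)); cv2.fillConvexPoly(m,h,1,shift=8)
    return m
def fitmask(obs,parts,v0,z=0,step=(.004,.004,.15),ang=True):
    ms=[(pic,cv2.resize(m.astype(np.uint8),None,fx=2,fy=2,interpolation=0)) for pic,m in obs]
    def f(v):
        v=v if ang else [*v,0]; e=0
        for pic,m in ms:
            s=sil(pic,parts,v,z=z);e-= (s&m).sum()/(s|m).sum()
        return e/len(ms)
    v0=np.array(v0,float)[:3 if ang else 2]; st=np.array(step)[:len(v0)]
    r=min((minimize(f,v0+o*st,method="Nelder-Mead",options=dict(initial_simplex=np.vstack([v0+o*st]+[v0+o*st+st*e for e in np.eye(len(v0))]))) for o in(0,-.5,.5)),key=lambda r:r.fun)
    return r.x,-r.fun
def nearmask(q,pic,xy,h=.01):
    c=proj(pic,[*xy,h])[0]
    L=[m for m in masks_of(q,pic) if np.hypot(*(np.array(m["position"])-c))<25]
    return L[0]["mask"] if L else None
u=np.linspace(-1,1,60)
RECT=np.vstack([np.c_[.033*u,0*u+.022*s,0*u] for s in(1,-1)]+[np.c_[.033*s+0*u,.022*u,0*u] for s in(1,-1)])
t2=np.linspace(0,2*np.pi,150)
CIR=np.c_[.022*np.cos(t2),-.108+.022*np.sin(t2),0*t2]
def fitcards(pics,v0,pts=np.vstack([RECT,CIR])):
    gs=[cv2.cvtColor(p["color"],cv2.COLOR_RGB2GRAY).astype(np.float32) for p in pics]
    gs=[g-cv2.GaussianBlur(g,(0,0),6) for g in gs]
    def f(v):
        e=0
        for p,g in zip(pics,gs):
            q=proj(p,T(pts,*v)+[0,0,.005]).astype(np.float32)
            e+=cv2.remap(g,q[:,:1].copy(),q[:,1:].copy(),cv2.INTER_LINEAR).mean()
        return e
    v0=np.array(v0,float);best=None
    for dx in(-.005,0,.005):
        for dy in(-.005,0,.005):
            s=v0+[dx,dy,0];r=minimize(f,s,method="Nelder-Mead",options=dict(initial_simplex=np.vstack([s]+[s+e for e in np.diag([.003,.003,.06])])))
            if best is None or r.fun<best.fun:best=r
    return best.x,best.fun
E
python3 - <<'E'
from fit import *
np.set_printoptions(precision=4,suppress=True)
t=vision.capture("top");s=vision.capture("side")
for n,ps in(("top",[t]),("side",[s]),("both",[t,s])):
    print(n,"cards",*fitcards(ps,(.443,.037,.065)))
    ob=[(p,nearmask("gauge",p,(.406,-.357))) for p in ps]
    for a0 in(-.75,.75): print(n,"gauge",a0,*fitmask(ob,G,(.406,-.357,a0)))
    ob=[(p,nearmask("washer_bolt",p,(.376,-.241))) for p in ps]
    print(n,"bolt",*fitmask(ob,B,(.376,-.241),ang=False))
E
```

```text
top cards [0.438  0.0407 0.0695] -16.277353286743164
top gauge -0.75 [ 0.4068 -0.3593  0.7237] 0.8954983922829582
top gauge 0.75 [ 0.4066 -0.3597  0.703 ] 0.8938906752411575
top bolt [ 0.3784 -0.2477] 0.8909774436090225
side cards [0.4384 0.0428 0.0702] -20.688373565673828
side gauge -0.75 [ 0.4051 -0.3549  0.7166] 0.8750813272608978
side gauge 0.75 [ 0.4051 -0.3547  0.7238] 0.8763020833333334
side bolt [ 0.3763 -0.2449] 0.8059701492537313
both cards [0.4383 0.0421 0.0691] -35.65971374511719
both gauge -0.75 [ 0.4051 -0.3561  0.7279] 0.8420827998292787
both gauge 0.75 [ 0.4051 -0.3564  0.7266] 0.8417481111393939
both bolt [ 0.3772 -0.247 ] 0.805994092348159
```

```bash
cat >> fit.py <<'E'
def overlay(pic,items,bx,k):
    x0,y0,x1,y1=bx
    im=cv2.resize(pic["color"][y0:y1,x0:x1,::-1],None,fx=k,fy=k,interpolation=cv2.INTER_CUBIC).copy()
    for P,col in items:
        q=((proj(pic,P)-[x0,y0]+.5)*k-.5)
        for a in q: cv2.circle(im,tuple(int(round(i)) for i in a),0,col,-1)
    return im
def edge(parts,pic,v,z=0):
    return None
E
python3 - <<'E'
from fit import *
t=vision.capture("top");s=vision.capture("side")
v=(.4383,.0421,.0691);C=T(np.vstack([RECT,CIR]),*v)+[0,0,.005]
gp=lambda z,h:[ [x*.014,y*h,z] for x in u for y in(-1,1)]+[[x*.014,y*.025,z] for x in(-1,1) for y in u]
g=T(np.array(gp(0,.025)),.4055,-.3565,.722);g2=T(np.array([[x*.014,y,.022] for x in u for y in(-.025,-.017,.017,.025)]),.4055,-.3565,.722)
b=T(np.vstack(B),.3772,-.2465,0)
it=[(C,(0,0,255)),(g,(0,0,255)),(g2,(255,0,0)),(b,(0,0,255))]
A=np.vstack([np.hstack([overlay(t,it,(260,187,340,237),5),overlay(s,it,(245,205,325,255),5)]),np.hstack([overlay(t,it,(345,205,425,255),5),overlay(s,it,(320,275,400,325),5)])])
cv2.imwrite("pics/ov.png",A)
E
```

```text
(no output)
```

View pics/ov.png

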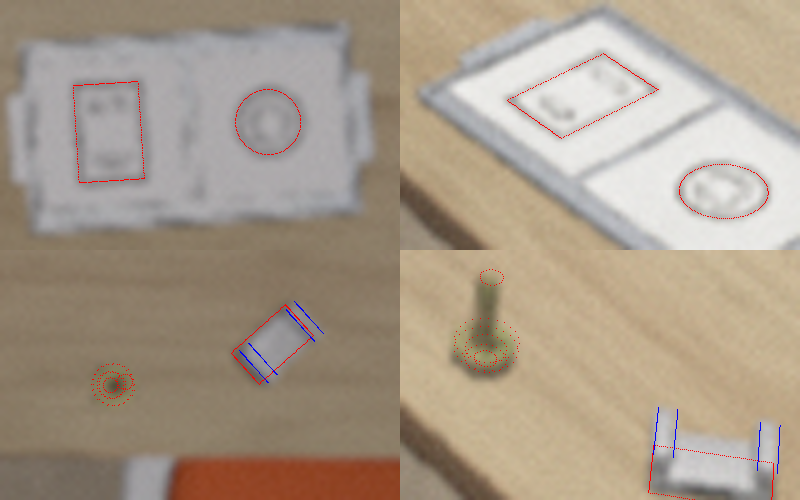

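The fits overlay well: cards within 1 px, gauge and bolt within about 2–3 mm. The rectangle is at (0.438, 0.042), yaw 0.069, and the circle at (0.446, -0.066). Next is a helper that turns targets into tool-axis shifts.

```bash
cat > go.py <<'E'
import sys
from h import *
from math import pi
np.set_printoptions(precision=4,suppress=True)
def to(p,phi=None):
    s=sense();R=cv2.Rodrigues(np.array(s["ee_rot"],float))[0];yaw=np.arctan2(R[1,1],R[0,1])
    out=R.T@(np.array(p)-s["eef_pos"]);turn=0 if phi is None else -((phi-yaw+pi/2)%pi-pi/2)
    print("target",p,"shift",out,"turn",round(turn,4),"yaw",round(yaw,3),"q",s["q"],"t",s["t"],"pos",np.array(s["eef_pos"]))
if __name__=="__main__":
    a=[float(x) for x in sys.argv[1:]];to(a[:3],a[3] if len(a)>3 else None)
E
python3 go.py .36 .30 .23 ; python3 go.py .405 -.356 .15 .722
```

```text
target [0.36, 0.3, 0.23] shift [-0.2735 -0.2445  0.0009] turn 0 yaw 1.318 q [ 1.2225  0.4936  1.3455 -0.      1.3025 -0.0955] t 1.5 pos [0.1563 0.6051 0.2309]
target [0.405, -0.356, 0.15] shift [-0.4812 -0.8684  0.0809] turn 0.596 yaw 1.318 q [ 1.2225  0.4936  1.3455 -0.      1.3025 -0.0955] t 1.5 pos [0.1563 0.6051 0.2309]
```

```bash
echo '[-0.137,-0.122,0,0,-0.137,-0.122,0,0,-0.137,-0.122,0,0,-0.137,-0.122,0,0,-0.137,-0.122,0,0]' > rows.txt && python3 -m pendant rows.txt && echo '[-0.137,-0.122,0,0,-0.137,-0.122,0,0,-0.137,-0.122,0,0,-0.137,-0.122,0,0,-0.137,-0.122,0,0]' > rows.txt && python3 -m pendant rows.txt; python3 go.py .405 -.356 .12 .722
```

```text
t: 1.92
eef_pos: [0.2601, 0.4491, 0.231]
ee_rot: [0.398, 3.116, -0.002]
ft_force: [-0.3, 1.7, 1.1]
opening: 0.0913
grip_force: 0.0
t: 2.33
eef_pos: [0.3625, 0.297, 0.2311]
ee_rot: [0.399, 3.115, -0.001]
ft_force: [-0.1, 1.2, -0.8]
opening: 0.0911
grip_force: 0.0
target [0.405, -0.356, 0.12] shift [-0.2054 -0.6212  0.1116] turn 0.5943 yaw 1.316 q [ 0.5596  0.2744  1.7161 -0.0011  1.1507 -0.7562] t 2.3333 pos [0.3625 0.297  0.2311]
```

The manual's scale: turns go in shares of pi rad. Converting my numbers, 0.594 rad is 0.1891.

```bash
for i in 1; do echo '[-0.062,-0.19,0,0,-0.062,-0.19,0,0,-0.062,-0.19,0,0,-0.062,-0.19,0,0,-0.062,-0.19,0,0]' > rows.txt && python3 -m pendant rows.txt && echo '[-0.062,-0.19,0,0,-0.062,-0.19,0,0,-0.062,-0.19,0,0,-0.062,-0.19,0,0,-0.062,-0.19,0,0]' > rows.txt && python3 -m pendant rows.txt && echo '[-0.062,-0.19,0,0,-0.062,-0.19,0,0,-0.062,-0.19,0,0,-0.062,-0.19,0,0,-0.062,-0.19,0,0]' > rows.txt && python3 -m pendant rows.txt 0.06 && echo '[0,0,0,0.1891,0,0,0,0.1891,0,0,0,0.1891,0,0,0,0.1891,0,0,0,0.1891]' > rows.txt && python3 -m pendant rows.txt; done | grep -E "t:|eef_pos"; python3 go.py .405 -.356 .07 .722
```

```text
t: 2.75
eef_pos: [0.3727, 0.0986, 0.2311]
ee_rot: [0.396, 3.116, -0.0]
t: 3.17
eef_pos: [0.3854, -0.1014, 0.2312]
ee_rot: [0.397, 3.115, -0.001]
t: 3.58
eef_pos: [0.3979, -0.3013, 0.2311]
ee_rot: [0.398, 3.116, -0.001]
t: 4.0
eef_pos: [0.398, -0.2982, 0.2309]
ee_rot: [1.301, 2.86, -0.0]
target [0.405, -0.356, 0.07] shift [-0.0482 -0.0328  0.1609] turn -0.005 yaw 0.717 q [-0.763   0.315   1.6531 -0.      1.1735 -1.48  ] t 4.0 pos [ 0.398  -0.2982  0.2309]
```

Converted, -0.005 rad is -0.0016.

```bash
echo '[-0.0482,-0.0328,0.161,-0.0016,-0.0482,-0.0328,0.161,-0.0016,-0.0482,-0.0328,0.161,-0.0016,-0.0482,-0.0328,0.161,-0.0016,-0.0482,-0.0328,0.161,-0.0016]' > rows.txt && python3 -m pendant rows.txt; echo '[0,0,0,0,0,0,0,0]' > rows.txt && python3 -m pendant rows.txt | grep eef; python3 go.py .405 -.356 .021 .722
python3 - <<'E'
from fit import *
t=vision.capture("top");s=vision.capture("side");save(s,"g1.png",(330,240,430,340),5)
for ps in([t],[s]):
    ob=[(p,m) for p in ps if (m:=nearmask("gauge",p,(.406,-.357))) is not None]
    if ob: print(fitmask(ob,G,(.406,-.357,.72)))
E
```

```text
t: 4.42
eef_pos: [0.4038, -0.3558, 0.0643]
ee_rot: [-1.282, -2.861, -0.004]
ft_force: [-1.6, 1.4, -0.5]
opening: 0.06
grip_force: 0.0
eef_pos: [0.4056, -0.3557, 0.071]
target [0.405, -0.356, 0.021] shift [ 0.0002 -0.0007  0.05  ] turn 0.0068 yaw 0.729 q [-0.8307  0.5891  1.7211  0.0001  0.8313 -1.5596] t 4.5833 pos [ 0.4056 -0.3557  0.071 ]
(array([ 0.40494601, -0.35530683,  0.71474521]), np.float64(0.7851077726975833))
```

View pics/g1.png

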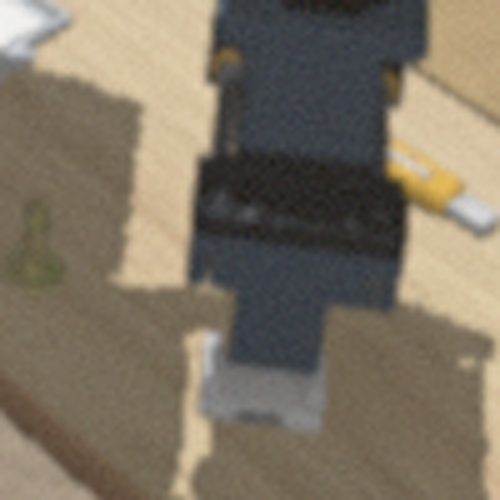

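The crop shows the finger over the gauge's length, roughly centred (finger at 280, gauge at 262 in the crop). I'll descend gently and close.

```bash
(echo '[0,0,0.015,0,0,0,0.028,0,0,0,0.038,0,0,0,0.046,0,0,0,0.05,0]' > rows.txt && python3 -m pendant rows.txt; echo '[0,0,0,0,0,0,0,0]' > rows.txt && python3 -m pendant rows.txt; echo '[0,0,0,0,0,0,0,0,0,0,0,0,0,0,0,0,0,0,0,0]' > rows.txt && python3 -m pendant rows.txt 0.0 ;echo '[0,0,0,0,0,0,0,0,0,0,0,0]' > rows.txt && python3 -m pendant rows.txt )|grep -v rot; python3 go.py .438 .042 .15 1.64
```

```text
t: 5.2
eef_pos: [0.4055, -0.3557, 0.0196]
ft_force: [0.5, 0.6, -0.3]
opening: 0.0599
grip_force: 0.0
t: 5.37
eef_pos: [0.4056, -0.3559, 0.0202]
ft_force: [0.9, -0.3, -0.0]
opening: 0.0603
grip_force: 0.0
t: 5.78
eef_pos: [0.4055, -0.3559, 0.0201]
ft_force: [0.4, 0.9, -0.3]
opening: 0.0292
grip_force: 0.2
t: 6.03
eef_pos: [0.4055, -0.3559, 0.0201]
ft_force: [-0.2, 1.6, 4.6]
opening: 0.0275
grip_force: 30.1
target [0.438, 0.042, 0.15] shift [ 0.2751  0.2893 -0.13  ] turn -0.911 yaw 0.729 q [-0.8311  0.6739  1.7506 -0.      0.7169 -1.5601] t 6.0333 pos [ 0.4055 -0.3559  0.0201]
```

Converted, -0.455 rad is -0.1448.

```bash
(echo '[0,0,-0.02,0,0,0,-0.05,0,0,0,-0.08,0,0,0,-0.09,0,0,0,-0.09,0]' > rows.txt && python3 -m pendant rows.txt; echo '[0.135,0.145,0,0,0.135,0.145,0,0,0.135,0.145,0,0,0.135,0.145,0,0,0.135,0.145,0,0]' > rows.txt && python3 -m pendant rows.txt;echo '[0.135,0.145,0,0,0.135,0.145,0,0,0.135,0.145,0,0,0.135,0.145,0,0,0.135,0.145,0,0]' > rows.txt && python3 -m pendant rows.txt;echo '[0,0,0,-0.1448,0,0,0,-0.1448,0,0,0,-0.1448,0,0,0,-0.1448,0,0,0,-0.1448]' > rows.txt && python3 -m pendant rows.txt;echo '[0,0,0,-0.1448,0,0,0,-0.1448,0,0,0,-0.1448,0,0,0,-0.1448,0,0,0,-0.1448]' > rows.txt && python3 -m pendant rows.txt )|grep -v rot|tail -5; python3 go.py .438 .042 .08 1.64
```

```text
t: 8.12
eef_pos: [0.4414, 0.0386, 0.1092]
ft_force: [-0.6, -0.2, -1.5]
opening: 0.0276
grip_force: 30.1
target [0.438, 0.042, 0.08] shift [0.0032 0.0036 0.0292] turn -0.0001 yaw 1.64 q [-0.0477  0.4305  1.92   -0.      0.7923 -1.6876] t 8.1167 pos [0.4414 0.0386 0.1092]
```

```bash
python3 - <<'E'
from fit import *
np.set_printoptions(precision=4,suppress=True)
s=sense();x,y,z=s["eef_pos"]
for n in("top","side"):
    p=vision.capture(n)
    if n=="side": save(p,"held.png",(220,140,360,260),5)
    m=nearmask("gauge",p,(x,y),z-.01)
    for d in spot_point("gauge",p)[:2]: print(n,d["p"],ray(p,d["position"],z-.02))
    if m is not None: print(n,m.sum(),fitmask([(p,m)],G,(x,y,.07+np.pi/2),z=z-.0201))
E
```

```text
side 0.59 [0.4308 0.0278 0.0892]
```

View pics/held.png

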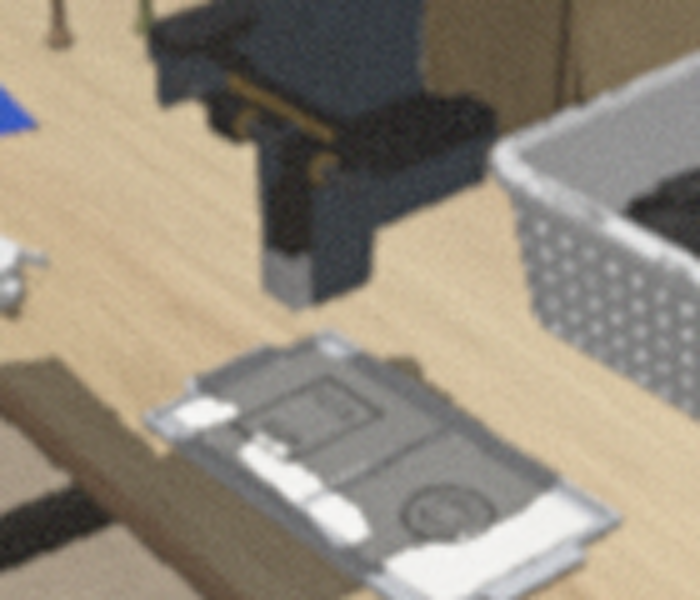

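The gauge is held with its near post visible; the post's bottom edge runs from crop (264,288) to (310,308). I'll compare that with the expected projection.

```bash
python3 - <<'E'
from fit import *
s=sense();x,y,z=s["eef_pos"];p=vision.capture("side")
for o in(-.006,0,.006):
    for zb in (.0201,):
        P=T([[-.025+o,.014,0],[-.025+o,-.014,0],[-.025+o,.014,.022],[-.025+o,-.014,.022]],x,y,.07)+[0,0,z-zb]
        print(o,((proj(p,P)-[220,140]+.5)*5).round(0).tolist())
E
python3 go.py .438 .042 .055 1.64
```

```text
-0.006 [[252.0, 294.0], [288.0, 317.0], [252.0, 256.0], [288.0, 279.0]]
0 [[261.0, 290.0], [297.0, 313.0], [261.0, 252.0], [297.0, 275.0]]
0.006 [[271.0, 285.0], [307.0, 309.0], [270.0, 248.0], [307.0, 271.0]]
target [0.438, 0.042, 0.055] shift [0.0036 0.0036 0.0548] turn -0.0028 yaw 1.637 q [-0.0475  0.4294  1.9193  0.      0.7931 -1.6846] t 8.4667 pos [0.4419 0.0387 0.1098]
```

Converted, -0.003 rad is -0.001.

```bash
(echo '[0.0055,0.0036,0.02,-0.001,0.0055,0.0036,0.04,-0.001,0.0055,0.0036,0.052,-0.001,0.0055,0.0036,0.055,-0.001,0.0055,0.0036,0.055,-0.001]' > rows.txt && python3 -m pendant rows.txt;echo '[0,0,0,0,0,0,0,0]' > rows.txt && python3 -m pendant rows.txt)|grep eef;python3 go.py .4365 .042 .026 1.64
```

```text
eef_pos: [0.4358, 0.0419, 0.0544]
eef_pos: [0.4367, 0.0419, 0.0556]
target [0.4365, 0.042, 0.026] shift [0.0002 0.0001 0.0296] turn 0.0017 yaw 1.642 q [-0.0407  0.5313  1.9786 -0.      0.6305 -1.6824] t 9.05 pos [0.4367 0.0419 0.0556]
```

```bash
(echo '[0,0,0.01,0,0,0,0.018,0,0,0,0.024,0,0,0,0.028,0,0,0,0.0298,0]' > rows.txt && python3 -m pendant rows.txt;echo '[0,0,0,0,0,0,0,0,0,0,0,0]' > rows.txt && python3 -m pendant rows.txt;echo '[0,0,0,0,0,0,0,0,0,0,0,0,0,0,0,0,0,0,0,0]' > rows.txt && python3 -m pendant rows.txt 0.05;echo '[0,0,-0.02,0,0,0,-0.05,0,0,0,-0.09,0,0,0,-0.12,0,0,0,-0.13,0]' > rows.txt && python3 -m pendant rows.txt)|grep -v rot;
python3 go.py .377 -.2465 .13 
```

```text
t: 9.47
eef_pos: [0.436, 0.0419, 0.0248]
ft_force: [-4.9, -0.0, 43.4]
opening: 0.0276
grip_force: 30.2
t: 9.72
eef_pos: [0.4362, 0.0419, 0.0252]
ft_force: [0.3, 0.5, -0.9]
opening: 0.0273
grip_force: 30.2
t: 10.13
eef_pos: [0.4362, 0.0419, 0.0252]
ft_force: [-0.3, 0.0, -1.0]
opening: 0.0497
grip_force: 0.0
t: 10.55
eef_pos: [0.4375, 0.0419, 0.159]
ft_force: [0.5, 0.4, -0.9]
opening: 0.0505
grip_force: 0.0
target [0.377, -0.2465, 0.13] shift [ 0.081  -0.2833  0.0287] turn 0 yaw 1.642 q [-0.0406  0.337   1.8783 -0.      0.9213 -1.6827] t 10.55 pos [0.4375 0.0419 0.159 ]
```

```bash
(echo '[0.04,-0.142,0,0,0.04,-0.142,0,0,0.04,-0.142,0,0,0.04,-0.142,0,0,0.04,-0.142,0,0]' > rows.txt && python3 -m pendant rows.txt;echo '[0.04,-0.142,0.03,0,0.04,-0.142,0.03,0,0.04,-0.142,0.03,0,0.04,-0.142,0.03,0,0.04,-0.142,0.03,0]' > rows.txt && python3 -m pendant rows.txt;echo '[0,0,0,0,0,0,0,0]' > rows.txt && python3 -m pendant rows.txt)|grep eef;python3 go.py .377 -.2465 .08
python3 - <<'E'
from fit import *
np.set_printoptions(precision=4,suppress=True)
v=np.array([.4383,.0421,.0691])
t=vision.capture("top");s=vision.capture("side")
for n,ps in(("top",[t]),("side",[s])):
    for q,parts,c,a in(("gauge",G,(.438,.042),True),("washer_bolt",B,(.377,-.2465),False)):
        ob=[(p,m) for p in ps if (m:=nearmask(q,p,c)) is not None]
        if ob: print(n,q,*fitmask(ob,parts,(*c,.07+np.pi/2),z=.005 if a else 0,ang=a))
C=T(np.vstack([RECT,CIR]),*v)+[0,0,.005]
gg=T([[x*.025,y*.014,0] for x,y in [(a,b) for a in u for b in(-1,1)]+[(b,a) for a in u for b in(-1,1)]],*v)+[0,0,.005]
it=[(gg,(0,0,255))]
cv2.imwrite("pics/pl.png",np.hstack([overlay(t,it,(260,187,320,237),6),overlay(s,it,(250,200,310,250),6)]))
E
```

```text
eef_pos: [0.4059, -0.106, 0.1553]
eef_pos: [0.3762, -0.2508, 0.1243]
eef_pos: [0.3765, -0.2462, 0.1251]
target [0.377, -0.2465, 0.08] shift [-0.0005 -0.0003  0.0451] turn 0 yaw 1.642 q [-0.7122  0.4087  1.8887  0.0002  0.8449 -2.3541] t 11.55 pos [ 0.3765 -0.2462  0.1251]
side gauge [0.4362 0.0426 1.7095] 0.8238238238238238
side washer_bolt [ 0.3759 -0.2454] 0.8510324483775811
```

View pics/pl.png

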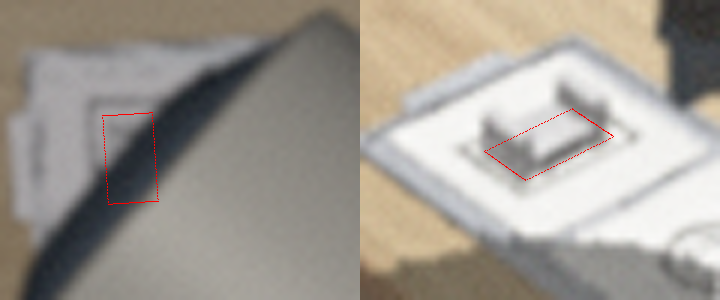

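The gauge sits flat inside the rectangle, aligned with it and about 2 mm from centre. Next I'll descend on the bolt and close.

```bash
(echo '[0,0,0.03,0,0,0,0.06,0,0,0,0.08,0,0,0,0.087,0,0,0,0.091,0]' > rows.txt && python3 -m pendant rows.txt;echo '[0,0,0,0,0,0,0,0,0,0,0,0]' > rows.txt && python3 -m pendant rows.txt;echo '[0,0,0,0,0,0,0,0,0,0,0,0,0,0,0,0,0,0,0,0]' > rows.txt && python3 -m pendant rows.txt 0.0;echo '[0,0,0,0,0,0,0,0,0,0,0,0,0,0,0,0,0,0,0,0]' > rows.txt && python3 -m pendant rows.txt;echo '[0,0,0,0,0,0,0,0,0,0,0,0]' > rows.txt && python3 -m pendant rows.txt)|grep -v rot;python3 go.py .4458 -.0656 .12
```

```text
t: 12.27
eef_pos: [0.3763, -0.2465, 0.0334]
ft_force: [-0.3, 1.1, 0.1]
opening: 0.05
grip_force: 0.0
t: 12.52
eef_pos: [0.3771, -0.2475, 0.0351]
ft_force: [-0.5, -0.9, -0.0]
opening: 0.0498
grip_force: 0.0
t: 12.93
eef_pos: [0.3766, -0.2471, 0.0342]
ft_force: [0.8, -0.4, -0.4]
opening: 0.0195
grip_force: 0.0
t: 13.35
eef_pos: [0.3765, -0.2471, 0.0341]
ft_force: [-0.3, 1.2, 0.7]
opening: 0.0087
grip_force: 30.0
t: 13.6
eef_pos: [0.3766, -0.2471, 0.0341]
ft_force: [-0.9, 0.1, 1.8]
opening: 0.0085
grip_force: 30.0
target [0.4458, -0.0656, 0.12] shift [-0.082   0.1761 -0.0859] turn 0 yaw 1.642 q [-0.7134  0.5844  1.9638 -0.      0.5935 -2.3554] t 13.6 pos [ 0.3766 -0.2471  0.0341]
```

```bash
(echo '[0,0,-0.02,0,0,0,-0.05,0,0,0,-0.07,0,0,0,-0.07,0,0,0,-0.07,0]' > rows.txt && python3 -m pendant rows.txt;echo '[-0.02,0.04,0,0,-0.035,0.08,0,0,-0.055,0.12,0,0,-0.07,0.15,0,0,-0.082,0.176,0,0]' > rows.txt && python3 -m pendant rows.txt;echo '[0,0,0,0,0,0,0,0,0,0,0,0]' > rows.txt && python3 -m pendant rows.txt)|grep -v rot;python3 go.py .4458 -.0656 .06
python3 - <<'E'
from fit import *
np.set_printoptions(precision=4,suppress=True)
s=sense();x,y,z=s["eef_pos"];p=vision.capture("side")
m=nearmask("washer_bolt",p,(x,y),z-.02)
if m is not None: print(m.sum(),fitmask([(p,m)],B[:2],(x,y),z=z-.0341,ang=False))
for d in spot_point("washer_bolt",p)[:2]: print(d["p"],ray(p,d["position"],z-.0341))
b=T(np.vstack(B),x,y,0)+[0,0,z-.0341]
C=T(np.vstack([RECT,CIR]),.4383,.0421,.0691)+[0,0,.005]
cv2.imwrite("pics/hb.png",overlay(p,[(b,(0,0,255)),(C,(0,255,0))],(250,170,350,270),6))
E
```

```text
t: 14.02
eef_pos: [0.3771, -0.2475, 0.1048]
ft_force: [-0.3, -0.3, -0.2]
opening: 0.0088
grip_force: 30.0
t: 14.43
eef_pos: [0.4459, -0.0628, 0.103]
ft_force: [0.6, 0.3, -0.1]
opening: 0.0088
grip_force: 30.0
t: 14.68
eef_pos: [0.4453, -0.0658, 0.1033]
ft_force: [0.7, -1.2, -0.5]
opening: 0.0084
grip_force: 30.0
target [0.4458, -0.0656, 0.06] shift [-0.0006  0.0002  0.0433] turn 0 yaw 1.643 q [-0.2794  0.4483  1.9092 -0.0003  0.7855 -1.9219] t 14.6833 pos [ 0.4453 -0.0658  0.1033]
27 (array([ 0.4433, -0.0669]), np.float64(0.29427792915531337))
0.58 [ 0.4467 -0.0568  0.0692]
```

View pics/hb.png

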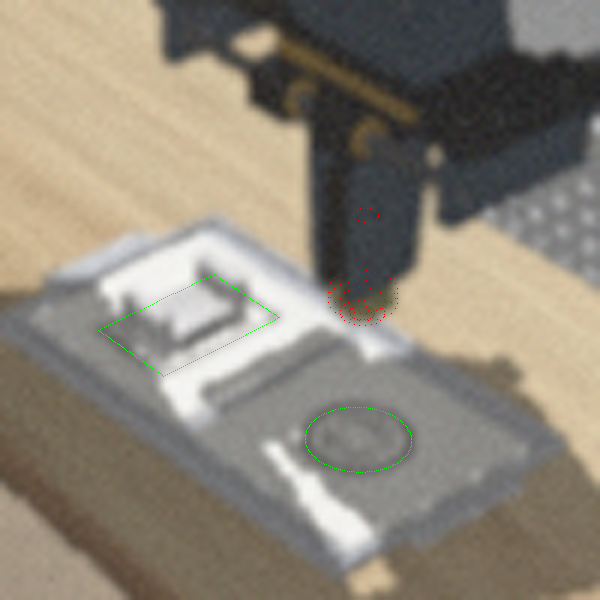

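The bolt is held upright with its head where expected (crop 365,305), and the circle is below it at (358,440). I'll lower it to the card and release.

```bash
(echo '[0,0,0.018,0,0,0,0.035,0,0,0,0.048,0,0,0,0.054,0,0,0,0.056,0]' > rows.txt && python3 -m pendant rows.txt;echo '[0,0,0.003,0,0,0,0.005,0,0,0,0.0068,0,0,0,0.0078,0,0,0,0.0078,0]' > rows.txt && python3 -m pendant rows.txt;echo '[0,0,0,0,0,0,0,0,0,0,0,0]' > rows.txt && python3 -m pendant rows.txt)|grep -v rot
```

```text
t: 15.25
eef_pos: [0.4452, -0.0663, 0.0473]
ft_force: [-1.0, -0.3, -0.1]
opening: 0.0086
grip_force: 30.0
t: 15.67
eef_pos: [0.446, -0.0657, 0.0405]
ft_force: [-0.0, -0.1, -0.1]
opening: 0.0084
grip_force: 30.0
t: 15.92
eef_pos: [0.4459, -0.0657, 0.0405]
ft_force: [-0.2, 0.4, -1.1]
opening: 0.0086
grip_force: 30.0
```

```bash
(echo '[0,0,0.0007,0,0,0,0.0014,0,0,0,0.0014,0,0,0,0.0014,0]' > rows.txt && python3 -m pendant rows.txt; echo '[0,0,0,0,0,0,0,0,0,0,0,0,0,0,0,0,0,0,0,0]' > rows.txt && python3 -m pendant rows.txt 0.03;echo '[0,0,0,0,0,0,0,0]' > rows.txt && python3 -m pendant rows.txt)|grep -v rot; (echo '[0,0,-0.01,0,0,0,-0.03,0,0,0,-0.06,0,0,0,-0.09,0,0,0,-0.12,0]' > rows.txt && python3 -m pendant rows.txt;echo '[0,0.01,0,0,0,-0.04,0,0,0,-0.08,0,0,0,-0.12,0,0,0,-0.16,0,0]' > rows.txt && python3 -m pendant rows.txt;echo '[0,-0.03,0,0,0,-0.06,0,0,0,-0.08,0,0,0,-0.09,0,0,0,-0.09,0,0]' > rows.txt && python3 -m pendant rows.txt)|grep eef
python3 - <<'E'
from fit import *
np.set_printoptions(precision=4,suppress=True)
v=np.array([.4383,.0421,.0691]);c0=T([[0,-.108,0]],*v)[0];print("circle",c0)
t=vision.capture("top");s=vision.capture("side")
for n,p in(("top",t),("side",s)):
    for q,parts,c,a in(("gauge",G,(.438,.042),True),("washer_bolt",B,c0[:2],False)):
        m=nearmask(q,p,c)
        if m is not None: print(n,q,*fitmask([(p,m)],parts,(*c,.07+np.pi/2),z=.005,ang=a))
gg=T([[x*.025,y*.014,0] for x,y in [(a,b) for a in u for b in(-1,1)]+[(b,a) for a in u for b in(-1,1)]],*v)+[0,0,.005]
it=[(T(CIR,*v)+[0,0,.005],(0,0,255))]
cv2.imwrite("pics/fin.png",np.hstack([overlay(t,it,(260,180,330,240),5),overlay(s,it,(255,200,345,260),5)]))
E
```

```text
t: 16.25
eef_pos: [0.446, -0.0657, 0.039]
ft_force: [-0.3, -0.2, 4.5]
opening: 0.0087
grip_force: 30.0
t: 16.67
eef_pos: [0.4458, -0.0657, 0.0389]
ft_force: [0.1, 0.4, 0.0]
opening: 0.0298
grip_force: 0.0
t: 16.83
eef_pos: [0.4458, -0.0657, 0.0389]
ft_force: [-0.5, 0.6, 0.1]
opening: 0.0303
grip_force: 0.0
eef_pos: [0.4454, -0.0656, 0.1602]
eef_pos: [0.4568, -0.2234, 0.1589]
eef_pos: [0.4634, -0.3133, 0.1585]
circle [ 0.4458 -0.0656  0.    ]
side gauge [0.435  0.041  1.7158] 0.9030362389813908
side washer_bolt [ 0.4482 -0.0614] 0.696969696969697
```

View pics/fin.png

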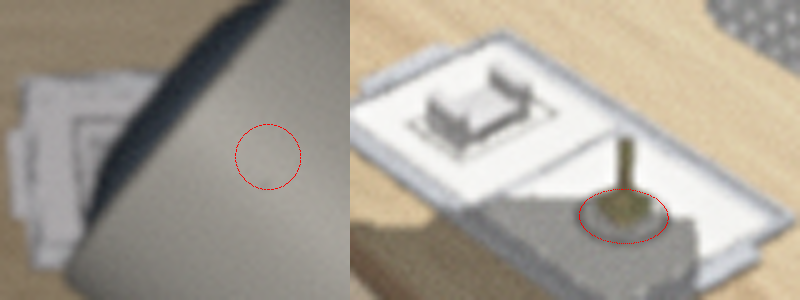

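The bolt stands upright and centred in the circle. The side fit gives the gauge's yaw as about 4° off, so I'll clear the top camera and check once more.

```bash
(echo '[0.01,-0.03,0,0,0.02,-0.07,0,0,0.03,-0.11,0,0,0.04,-0.15,0,0,0.05,-0.17,0,0]' > rows.txt && python3 -m pendant rows.txt;echo '[0.01,-0.03,0,0,0.02,-0.06,0,0,0.03,-0.1,0,0,0.04,-0.12,0,0,0.05,-0.12,0,0]' > rows.txt && python3 -m pendant rows.txt;echo '[0,0,0,0,0,0,0,0]' > rows.txt && python3 -m pendant rows.txt)|grep eef
python3 - <<'E'
from fit import *
np.set_printoptions(precision=4,suppress=True)
v=np.array([.4383,.0421,.0691]);c0=T([[0,-.108,0]],*v)[0]
t=vision.capture("top");s=vision.capture("side")
for n,p in(("top",t),("side",s)):
    for q,parts,c,a in(("gauge",G,(.438,.042),True),("washer_bolt",B,c0[:2],False)):
        m=nearmask(q,p,c)
        if m is not None and m.sum()<600:
            print(n,q,m.sum(),*fitmask([(p,m)],parts,(*c,.07+np.pi/2),z=.005,ang=a))
            if a: # compare candidate yaws
                for yw in(1.60,1.64,1.70,1.76):
                    r=max((lambda sm,mm:((sm&mm).sum()/(sm|mm).sum()))(sil(p,G,(.436+dx,.042+dy,yw),z=.005),cv2.resize(m.astype(np.uint8),None,fx=2,fy=2,interpolation=0)) for dx in np.arange(-.004,.005,.001) for dy in np.arange(-.004,.005,.001));print(yw,round(r,3))
gg=T([[x*.014,y,.022] for x in u for y in(-.025,-.017,.017,.025)]+[[x*.014,y*.025,.01] for x in(-1,1) for y in u],.4365,.042,v[2]+np.pi/2)+[0,0,.005]
it=[(gg,(0,0,255))]
cv2.imwrite("pics/fin2.png",np.hstack([overlay(t,[],(262,185,342,240),5),overlay(s,it,(265,205,315,260),5)]))
E
```

```text
eef_pos: [0.4254, -0.4884, 0.1591]
eef_pos: [0.3838, -0.6115, 0.1585]
eef_pos: [0.3844, -0.607, 0.1588]
top gauge 120 [0.4377 0.0389 1.5763] 0.896421845574388
1.6 0.851
1.64 0.847
1.7 0.83
1.76 0.809
top washer_bolt 48 [ 0.4474 -0.0703] 0.7966804979253111
side gauge 198 [0.4372 0.0417 1.8487] 0.8006072874493927
1.6 0.786
1.64 0.78
1.7 0.782
1.76 0.781
```

View pics/fin2.png

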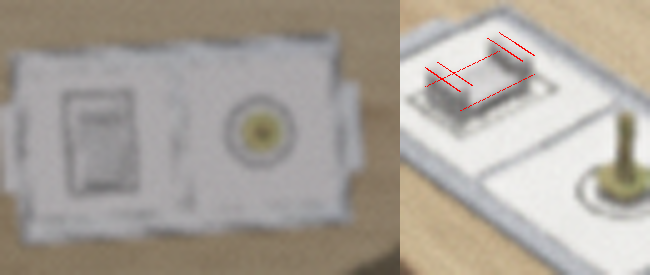

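The clear top view shows the gauge inside the rectangle and parallel to it, at crop (103,143). The bolt is centred in the circle at (262,131). Yaw fits from the small masks are too noisy to matter, and the jaws released the gauge at 1.642 rad against a target of 1.640.

```bash
python3 -c "
from cell import ctrl
print(ctrl.finish_job())"
```

```text
the job is handed in; nothing more can be done
None
```

The job is handed in after about 18 s of the 61 s: the gauge lies flat, posts up, inside the rectangle and lined up with it, the washer bolt stands upright in the circle, and both are released with the arm clear.

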